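# Tip a sharpening plate out of its flush slot and lay it on the stone holder

### The arm

A 7-joint arm with a two-finger parallel gripper is mounted at the origin on a cart in front of the work surface, level with it; the furniture and walls round the work are solid. World frame = base frame: x ahead of the robot, y to its left, z up, the work surface at z = 0. Lengths are in m, angles in degrees, forces in N, time in s.
With the tool pointing down it reaches from about 0.425 to 0.925 m from the base axis. Payload 6.8 kg.
Tool frame: the origin (TCP) lies at the very end of the fingers, on their centre line; the grasp point (between the pads) lies 19 mm behind it (r.grip_depth is the distance from the TCP to the grasp point, in m); z points along the fingers, y is the line along which they close (so a half turn about z gives the same grasp; the last joint's range is limited). The gripper opens to 85 mm and grips with 20 to 120 N. Pads are 22 mm wide; open, the fingers measure 114 mm over their backs; the gripper's body (76 mm by 85 mm) begins 54 mm behind the grasp point. The pads swing forward as they close: fully open they stand 13 mm farther back than shut.
Start: joints at [-80.793, 27.33, 1.283, 89.118, -0.659, 63.558, -4.761], TCP at [0.179, 0.651, 0.231] pointing down, gripper open.
Joint ranges: [-169.35, 169.35], [-19.33, 120.38], [-80.79, 83.38], [13.8, 139.57], [-78.32, 258.32], [9.67, 109.79], [-169.56, 169.56]. Speed limits (degrees/s): [136.94, 136.94, 180, 180, 180, 180, 180].

### API

Orientations are given as [roll, pitch, yaw] about the fixed x, y, z axes, in that order (R = Rz(yaw) Ry(pitch) Rx(roll)).
In Python, from rig import r gives the robot as it stands. Calls block until the motion is done:
- r.move_ptp(position, orientation): joint-space move of the TCP to a pose.
- r.move_straight(position, feed=0.15, rot=None, f_stop=None): straight line of the TCP; rot=None keeps the orientation; feed is the mean speed in m/s. With f_stop (N) it stops when the force on the tool has changed by that much, and returns True; else False.
- r.set_joints(angles): joint-space move.
- r.let_go() and r.grab(strength=None): open the fingers fully, or close them until they stop; strength is the grip in N (None keeps the last).
- r.hold(seconds).
- r.inverse_kinematics(position, orientation): joint angles nearest the present ones, or None.
- r.read_state(): the state.
- r.snapshot(name): name is "side" or "top"; returns a dict with "img" (420x560x3 uint8, blue, green, red), "fx", "fy", "cx", "cy" (pixels), "extrinsics" (4x4, takes a point from camera to world coordinates). Camera axes: x right, y down, z forward; pixel columns grow to the right and rows downward; lengths in m; the calibration is good to about 2 mm. A picture is of the moment at which its call begins. There is no depth.
A pose or a line that the arm cannot do raises r.Unreachable and nothing moves.
- r.close_job(): hands the job in; it is judged then, once.
The state is a dict: "time": time; "qpos": joint angles; "qd": joint speeds; "joint_efforts": joint torques, N m; "position": TCP position; "ee_rot": TCP orientation; "ft_force": force on the tool from outside, world axes, zero at the start; "torque": the same for the moment, N m; "grip_width": opening from 0.0 (shut) to 1.0 (fully open); "grasp_force": force on a finger pad.
Only numpy, scipy, OpenCV 4.12 (cv2) and the standard library are available. Lean on these libraries where they do the work, as an engineer would, in place of code of your own. Each camera call takes 0.05 s, during which the arm holds its last target. There are 200 camera calls.

### The job

Take the red sharpening plate out of its slot in the wooden caddy: gently press down the end that lies under the shelf until its other end tips up and stays up, then lift the plate out by the raised end. Lay it down without dropping it, steel face up, on the narrow stone holder, flat and lengthwise between the two brass end stops. Leave the blue plate in its slot and everything else on the bench where it is.

Things in the scene. Friction and masses are not known exactly. Their poses are not given: they have to be found in the camera images.
- plate_red: sharpening plate, a rigid bar 130 (x) x 48 (y) x 24 (z) mm, about 0.3 kg, red plastic with a perforated steel face on top. Origin at the centre of its underside, z up out of the steel face, x along its length; -x is its open end, away from the caddy's shelf; +x its shelf end, under the shelf. Centre of mass 16 mm up, mid-length. The one to fetch; it starts flat in either slot.
- plate_blue: sharpening plate, a rigid bar 130 (x) x 48 (y) x 24 (z) mm, about 0.3 kg, blue plastic with a perforated steel face on top. Origin at the centre of its underside, z up out of the steel face, x along its length; -x is its open end, away from the caddy's shelf; +x its shelf end, under the shelf. Centre of mass 16 mm up, mid-length. It lies in the other slot and stays there.
- plate_red_open_end (a point): centre of the red plate's end face at the open end, away from the shelf (plate frame -65, 0, 12 mm)
- caddy: fixed wooden caddy, 224 (x) x 192 (y) mm, origin at the centre of its underside, on the bench; its shelf is at the +x end, its open front at -x. Flat top face 58 mm up. Two slots along x, centred at y = +48 and -48 mm, 51 mm wide, from x = -85 to +54.5 mm; a plate lies in each, top flush with the top face, middle near x = -18.5 mm (so from about -83.5 to +46.5 mm)
- pivot_a (a point): middle of the pivot edge in the slot at y = +48 mm (caddy frame -15.5, 48, 34 mm); the other slot is alike. On the -x side of this edge the slot's floor is a level ledge, 24 mm deep; behind it the floor slopes down to the back at 24 degrees
- stop_a (a point): where a tipped plate's shelf end rests on that slope, 25 mm below the ledge. A plate whose shelf end is pushed down more than about 12 mm (under 2 N) tips by itself to 24 degrees and stays: shelf end on the slope, open end raised about 27 mm and standing out of the slot, to be gripped across its 48 mm width. It may slide back up to 5 mm
- shelf_edge (a point): middle of the front lower edge of the shelf that hangs over the plates' shelf ends (caddy frame 18.5, 0, 173 mm: 115 mm above the top face). The shelf is 14 mm thick, 192 wide, runs back to a panel at x = 100 mm and carries a tin and a sanding block 34 mm tall. A vertical gripper does not fit over a plate's shelf end; one leaning back toward the open front (-x) by about 40 degrees does
- caddy_top (a point): point on the caddy's top face over its origin (58 mm up)
- holder: fixed stone holder: dark wooden board 170 (x) x 38 (y) mm with a black rubber seat 18 mm above the bench and two brass end stops, 32 mm wide, that rise 10 mm above the seat. Origin at the centre of its underside. The stops' inner faces are at x = -69 and +69 mm, so a plate laid along x has 4 mm of play at each end; it is wider than the board and overhangs 5 mm each side.
- holder_seat (a point): centre of the holder's rubber seat (18 mm above the bench), where the middle of the plate's underside belongs
- oil_can: green oil can with a thin spout, 60x60x145 mm, standing; a bystander, leave it. Origin under its middle
- try_square: try square, rosewood stock and steel blade, 136x110x25 mm, lying; a bystander, leave it. Origin under its middle
- walnut_offcut: dark walnut offcut block, 48x55x42 mm; a bystander, leave it. Origin under its middle
- offcut_maple: pale maple offcut, 40x90x22 mm, lying; a bystander, leave it. Origin under its middle
- brass_hammer: small brass-headed hammer, 60x175x25 mm, lying; a bystander, leave it. Origin under its middle
- bradawl: bradawl with round wooden handle, 41x144x40 mm, lying; a bystander, leave it. Origin under its middle
- bench_dog_a: grey steel bench dog, 23x90x22 mm, lying; a bystander, leave it. Origin under its middle

How it is judged (in metres and radians):
On the way, in this order (a step that is already met when the one before it is completed fails the run):
1. the red plate is tipped in its slot, open end raised (more than 0.3 rad from flat) (angle between plate_red's own z axis and vertical above 0.3 rad and distance between plate_red and caddy_top below 0.075 m and height (world z) of plate_red_open_end above 0.06 m), for 0.2 s.
2. the red plate is lifted clear of the caddy (height (world z) of plate_red above 0.065 m and contact force between plate_red and caddy below 0.01 N), for 0.1 s.
At the end, for the whole second after the job is handed in: The red plate lies at rest and flat (within 0.06 rad), steel face up, on the holder's seat between the two end stops (within 6 mm lengthwise, 12 mm sideways, 0.15 rad in yaw; either end may be forward), released; the blue plate lies flat in its slot within 8 mm of where it was (x of plate_red in the frame of holder between -0.006 and 0.006 m and y of plate_red in the frame of holder between -0.012 and 0.012 m and z of plate_red in the frame of holder between 0.015 and 0.021 m and z of plate_red_open_end in the frame of holder above 0.026 m and angle between the x axis of plate_red and the x axis of holder, either way round below 0.15 rad and angle between each of plate_red, plate_blue's own z axis and vertical below 0.06 rad and linear speed of plate_red below 0.02 m/s and distance of plate_blue from where it was at the start of the episode below 0.008 m); the robot touches nothing.
It fails at once if the red plate is pressed or jammed into the caddy with more than 40 N (contact force between plate_red and caddy above 40 N).
It fails at once if the red plate is dropped onto the holder (faster than 0.5 m/s there) (horizontal distance between plate_red and holder below 0.06 m and height (world z) of plate_red below 0.12 m and linear speed of plate_red above 0.5 m/s).
It fails at once if the blue plate is tipped or moved by more than 15 mm (angle between plate_blue's own z axis and vertical above 0.2 rad or distance of plate_blue from where it was at the start of the episode above 0.015 m).
It fails at once if a bystander is moved by more than 30 mm (distance of any of oil_can, try_square, walnut_offcut, offcut_maple, brass_hammer, bradawl, bench_dog_a from where it was at the start of the episode above 0.03 m).
It also fails if it takes over 58 s, if anything falls off the work surface, if the arm or the gripper's body presses on something with over 40 N, if the wrist force passes 120 N, or if a joint passes its speed limit or range.

## Working session

There is one attempt and no reset: what is moved stays moved. The work goes in short steps, each a Python script; the robot and the scene stay as the last script left them, time stands still between calls to the robot, and variables do not carry over. Pictures are saved under pics/ and viewed, at most 13 in all, crops included, and the job is handed in when it is done.

```bash
mkdir -p pics; ls
python3 - <<'E'
from rig import r
import cv2,numpy as np
for n in("top","side"):
    s=r.snapshot(n);cv2.imwrite(f"pics/{n}0.png",s["img"]);print(n,s["fx"],s["fy"],s["cx"],s["cy"],np.round(s["extrinsics"],4).tolist())
print(r.read_state())
E
```

```text
pics
top 393.72056955506264 393.72056955506264 285.87628974122765 212.11820242028418 [[-0.0235, -0.9971, 0.0721, 0.478], [-0.9997, 0.0238, 0.0043, 0.0059], [-0.006, -0.072, -0.9974, 1.5054], [0.0, 0.0, 0.0, 1.0]]
side 434.1488549169042 434.1488549169042 279.6559612549625 207.09707999670317 [[-0.8627, -0.2931, 0.4122, 0.0325], [-0.5052, 0.4618, -0.729, 0.9396], [0.0233, -0.8371, -0.5465, 0.8221], [0.0, 0.0, 0.0, 1.0]]
{'time': 0.1, 'qpos': array([-80.79178543,  27.37032989,   1.28166895,  89.17204314,
        -0.65974982,  63.55939412,  -4.76201712]), 'qd': array([ 0.01714948, -0.18758656, -0.04124647, -0.16498355,  0.00171257,
        0.06084007, -0.07026634]), 'joint_efforts': array([ 4.17740172e-03, -5.97764826e+01,  1.61299624e+00, -2.81955886e+01,
        1.26546176e-02,  4.94661726e-03,  3.40641947e-06]), 'position': array([0.17915195, 0.65023446, 0.23043645]), 'ee_rot': array([-1.79905837e+02,  6.78607635e-03,  1.64596794e+02]), 'ft_force': array([-0.66596077, -0.2614966 , -0.84415824]), 'torque': array([-0.00402304,  0.00703996, -0.00703587]), 'grasp_force': 0.0, 'grip_width': 1.0004285987363977}
```

View pics/top0.png

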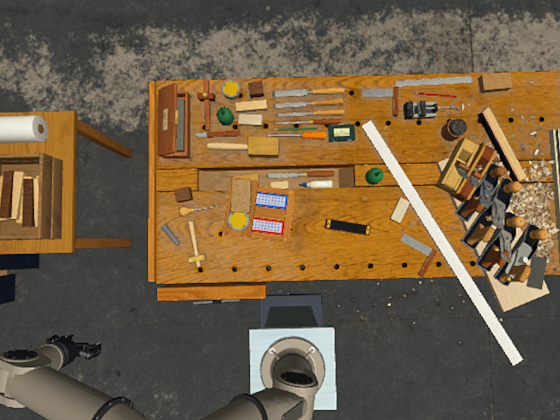

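View pics/side0.png

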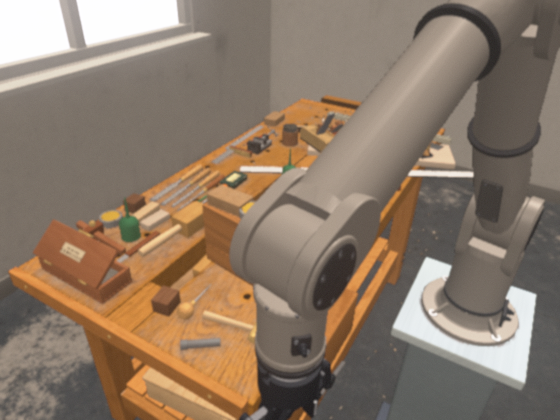

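The top view shows the caddy at about (262,208) with its shelf on the left, so caddy +x is roughly world +y. The red plate is at (268,226), the blue at (271,200) and the holder at (347,226). In the side view the arm hides the caddy. Next I'll measure with colour masks.

```bash
cat > h.py <<'E'
import cv2,numpy as np
def ray(s,uv):
    E=s["extrinsics"];d=E[:3,:3]@np.array([(uv[0]-s["cx"])/s["fx"],(uv[1]-s["cy"])/s["fy"],1.]);return E[:3,3],d
def onplane(s,uv,z):
    o,d=ray(s,uv);return o+d*(z-o[2])/d[2]
def proj(s,p):
    E=s["extrinsics"];c=E[:3,:3].T@(np.array(p)-E[:3,3]);return np.array([s["fx"]*c[0]/c[2]+s["cx"],s["fy"]*c[1]/c[2]+s["cy"]])
def blob(mask,box):
    m=np.zeros_like(mask);x0,y0,x1,y1=box;m[y0:y1,x0:x1]=mask[y0:y1,x0:x1]
    c,_=cv2.findContours(m,cv2.RETR_EXTERNAL,cv2.CHAIN_APPROX_NONE);return max(c,key=cv2.contourArea)
def rect(s,c,z):
    "contour -> world rectangle on plane z: centre, long, short, yaw of long axis"
    w=np.array([onplane(s,p[0],z)[:2] for p in c],np.float32)
    (x,y),_,_=R=cv2.minAreaRect(w);b=cv2.boxPoints(R);e=[b[1]-b[0],b[2]-b[1]];e.sort(key=np.linalg.norm)
    return np.round([x,y],4),np.round([np.linalg.norm(e[1]),np.linalg.norm(e[0])],4),round(np.degrees(np.arctan2(e[1][1],e[1][0]))%180,2)
def masks(img):
    b,g,r=[img[...,i].astype(int) for i in range(3)]
    return dict(red=((r-g>70)&(r-b>40)&(g<90)).astype(np.uint8),blue=((b-r>40)).astype(np.uint8),dark=((r<70)&(g<70)&(b<70)).astype(np.uint8))
E
python3 - <<'E'
from rig import r
from h import *
s=r.snapshot("top");M=masks(s["img"])
for k,bx,z in(("red",(245,212,295,242),.058),("blue",(250,185,295,212),.058),("dark",(315,212,380,240),.018)):
    c=blob(cv2.morphologyEx(M[k],cv2.MORPH_CLOSE,np.ones((3,3))),bx);print(k,rect(s,c,z),cv2.boundingRect(c))
cr=s["img"][165:255,200:390];cv2.imwrite("pics/crop1.png",cv2.resize(cr,None,fx=4.2,fy=4.2,interpolation=cv2.INTER_CUBIC))
E
```

```text
red (array([0.5339, 0.0801]), array([0.1147, 0.0506], dtype=float32), np.float32(81.51)) (252, 218, 32, 17)
blue (array([0.6289, 0.0649]), array([0.1125, 0.0493], dtype=float32), np.float32(81.48)) (256, 192, 32, 17)
dark (array([ 0.5254, -0.2194]), array([0.1367, 0.0342], dtype=float32), np.float32(79.17)) (329, 220, 38, 14)
```

View pics/crop1.png

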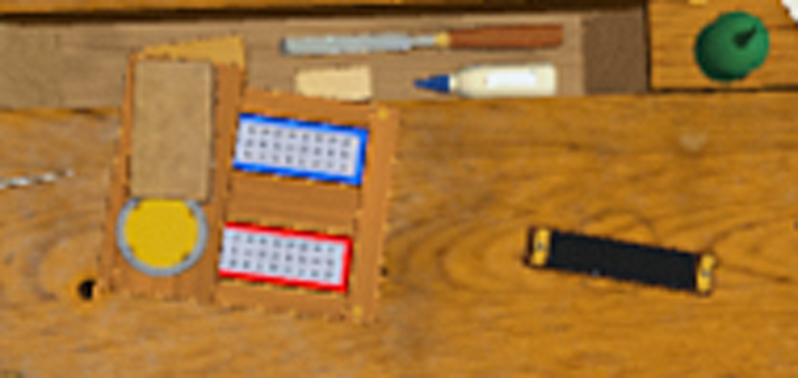

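The crop shows the caddy square-on, its open front to the right. The red plate's open end is near (345,262) in the crop, and the holder's brass stops are at (541,246) and (705,272). I'll refine with an upsampled top view, check where the white bar is, and check IK.

```bash
cat >> h.py <<'E'
from scipy.spatial.transform import Rotation as Ro
def rot(axx,lean,flip=False):
    "tool pointing down, leaning back toward -axx by lean deg; fingers close across axx (unit 2-vec)"
    a=np.array([axx[0],axx[1],0.]);l=np.radians(lean);z=a*np.sin(l)-np.array([0,0,1])*np.cos(l)
    y=np.cross([0,0,1],a)*(-1 if flip else 1);x=np.cross(y,z)
    return Ro.from_matrix(np.c_[x,y,z]).as_euler('xyz',degrees=True),z
E
python3 - <<'E'
from rig import r
from h import *
s=r.snapshot("top");k=8
im=cv2.resize(s["img"],None,fx=k,fy=k,interpolation=cv2.INTER_CUBIC);M=masks(im)
def up(c): return (c.astype(float)+.5)/k-.5
for n,bx,z in(("red",(245,212,295,242),.058),("blue",(250,185,295,212),.058),("dark",(315,212,380,240),.018)):
    m=M[n]
    if n!="dark": m=cv2.morphologyEx(m,cv2.MORPH_CLOSE,np.ones((25,25)))
    else: m=cv2.morphologyEx(m,cv2.MORPH_OPEN,np.ones((25,25)))
    print(n,rect(s,up(blob(m,[v*k for v in bx])),z))
h=cv2.cvtColor(im,cv2.COLOR_BGR2HSV);b=((h[...,0]>20)&(h[...,0]<32)&(h[...,1]>120)&(h[...,2]>130)).astype(np.uint8)
for bx in((322,215,334,232),(364,220,374,240)):
    c=blob(b,[v*k for v in bx]);print("stop",rect(s,up(c),.028))
# white bar: triangulate its front end, top vs side view
t=r.snapshot("side");o1,d1=ray(s,(518,361));o2,d2=ray(t,(474,175))
ab=np.linalg.lstsq(np.c_[d1,-d2],o2-o1,rcond=None)[0];print("bar",o1+ab[0]*d1,o2+ab[1]*d2)
E
```

```text
red (array([0.5344, 0.0803]), array([0.1179, 0.0531], dtype=float32), np.float32(81.16))
blue (array([0.6287, 0.0656]), array([0.1143, 0.0509], dtype=float32), np.float32(81.41))
dark (array([ 0.525 , -0.2206]), array([0.1348, 0.0348], dtype=float32), np.float32(79.46))
stop (array([ 0.5398, -0.1455]), array([0.0301, 0.01  ], dtype=float32), np.float32(164.91))
stop (array([ 0.5043, -0.2892]), array([0.0126, 0.0103], dtype=float32), np.float32(167.52))
bar [ 0.02209182 -0.81797932  0.03511635] [ 0.11594953 -0.79273054 -0.00813299]
```

```bash
cat >> h.py <<'E'
YC=np.radians(81.2);CA=np.array([np.cos(YC),np.sin(YC)]);CB=np.array([-CA[1],CA[0]]);C0=np.array([.5858,.1000])
def cad(x,y,z): p=C0+CA*x+CB*y;return np.array([p[0],p[1],z])
YH=np.radians(79.4);HA=np.array([np.cos(YH),np.sin(YH)]);H0=np.array([.525,-.220])
def hol(x,y,z): p=H0+HA*x+np.array([-HA[1],HA[0]])*y;return np.array([p[0],p[1],z])
E
python3 - <<'E'
from rig import r
from h import *
for f in(0,1):
    e,z=rot(CA,42,f);t=cad(.0362,.048,.0654)
    for n,p,ee in(("via",[.45,.35,.45],rot(CA,0,f)[0]),("pre",t-z*.15,e),("touch",t,e),("press",t-[0,0,.02],e),("grip",cad(-.074,.048,.061),rot(CA,0,f)[0]),("lift",cad(-.194,.048,.17),rot(CA,0,f)[0]),("place",hol(-.054,0,.015),rot(HA,24,f)[0]),("above",hol(-.054,0,.12),rot(HA,24,f)[0])):
        q=r.inverse_kinematics(p,ee);print(f,n,None if q is None else np.round(q))
E
```

```text
0 via [-42.  10.  -3.  85.   1.  85. 127.]
0 pre [ -32.   39.   61.  119.  -73.   84. -121.]
0 touch [  -9.   35.   13.  120.  -75.   51. -124.]
0 press [  -9.   38.   13.  121.  -78.   51. -121.]
0 grip [-10.  27.  -0. 117.   0.  36. 161.]
0 lift [ -50.   36.   74.  117.  -42.   59. -144.]
0 place [  -4.   61.   60.  106.  -71.   80. -102.]
0 above [  -9.   58.   72.  104.  -68.   91. -105.]
1 via [-66.  10.  27.  86.  -5.  84. -48.]
1 pre [-21.  30.  44. 119. -67.  73.  53.]
1 touch [  2.  34.  -1. 120. -69.  44.  52.]
1 press [  7.  37.  -7. 119. -68.  41.  53.]
1 grip [-33.  30.  29. 118. -23.  37.   3.]
1 lift [-40.  24.  55. 117. -25.  51.  20.]
1 place [  5.  50.  41. 105. -59.  66.  69.]
1 above [ -5.  49.  61. 104. -60.  81.  69.]
```

Run:
```python
from rig import r
from h import *
d=rot(CA,0,1)[0]
r.grab(20)
r.move_ptp([.18,.62,.42],r.read_state()["ee_rot"])
r.move_ptp([.50,.0,.42],d)
e,z=rot(CA,42,1);t=cad(.0362,.048,.0654)
r.move_ptp(t-z*.15,e)
print(r.move_straight(t-z*.03,.12,f_stop=8))
s=r.read_state();print(s["time"],s["position"],t-z*.03,s["qpos"],s["ft_force"],s["grip_width"])
for n in("top","side"): cv2.imwrite(f"pics/{n}1.png",r.snapshot(n)["img"])
a=cv2.imread("pics/side1.png")[100:400,100:500];cv2.imwrite("pics/crop2.png",cv2.resize(a,(800,600)))
```

```text
False
6.4917 [0.5410186  0.12304916 0.08792173] [0.5408321  0.12327957 0.08769434] [-19.69351146  35.95421884  29.76520805 121.07923559 -77.24621634
  61.27630168  57.97590936] [ 0.22779013  0.50140541 -0.1625522 ] -0.000995869592125999
```

View pics/crop2.png

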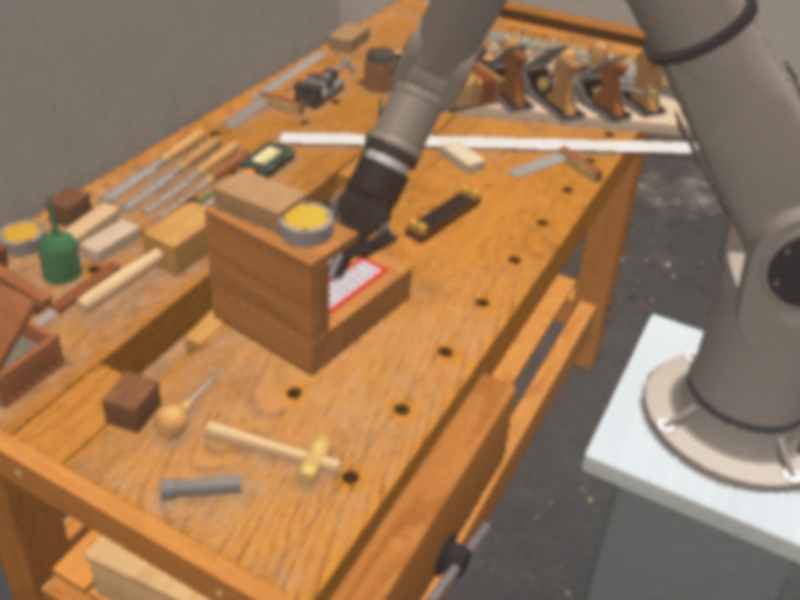

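The fingers reach under the shelf at crop (345,265), over the red plate's shelf end, with the gripper body just clear of the shelf edge. The holder is now visible at crop (445,212). Next I'll press, and measure the holder in the side view.

Run:
```python
from rig import r
from h import *
t=r.snapshot("side");k=8
im=cv2.resize(t["img"],None,fx=k,fy=k,interpolation=cv2.INTER_CUBIC);m=cv2.morphologyEx(masks(im)["dark"],cv2.MORPH_OPEN,np.ones((15,15)))
c=(blob(m,[v*k for v in(300,190,345,225)]).astype(float)+.5)/k-.5
print("holder side",rect(t,c,.018),"pred px",proj(t,hol(0,0,.018)),proj(t,hol(.069,0,.028)),proj(t,hol(-.069,0,.028)))
e,z=rot(CA,42,1);g=cad(.0362,.048,.0654)
print(r.move_straight(g,.06,f_stop=8));
for dz in(.005,.010,.015,.019):
    try: hit=r.move_straight(g-[0,0,dz],.04,f_stop=12)
    except r.Unreachable as x: print("unreach",dz,x);break
    s=r.read_state();print(dz,hit,np.round(s["position"]-g,4),s["ft_force"].round(1),s["qpos"].round(1))
    if hit:break
r.hold(.5);s=r.read_state();print(s["time"],s["ft_force"].round(1))
cv2.imwrite("pics/side2.png",r.snapshot("side")["img"])
a=cv2.imread("pics/side2.png")[160:310,210:390];cv2.imwrite("pics/crop3.png",cv2.resize(a,(720,600),interpolation=cv2.INTER_CUBIC))
```

```text
holder side (array([ 0.6251, -0.2579]), array([0.037 , 0.0072], dtype=float32), np.float32(118.15)) pred px [321.15502383 205.14291812] [309.00951461 210.88147542] [333.02665939 194.96107372]
False
0.005 False [-0.     -0.0002 -0.005 ] [0.3 0.3 0. ] [-13.   36.6  18.1 120.7 -77.8  53.9  58.3]
0.01 False [-0.0001 -0.0001 -0.01  ] [-0.5  0.8 -0.1] [-11.9  37.   16.6 120.7 -77.8  53.1  58.7]
0.015 False [-0.0001 -0.0001 -0.015 ] [ 0.   0.5 -0.4] [-10.7  37.3  15.1 120.6 -77.8  52.2  59. ]
0.019 False [-0.0001 -0.     -0.019 ] [ 0.4  0.5 -0. ] [ -9.8  37.6  14.  120.6 -77.8  51.6  59.3]
8.8667 [-0.4  0.5 -0.4]
```

View pics/crop3.png

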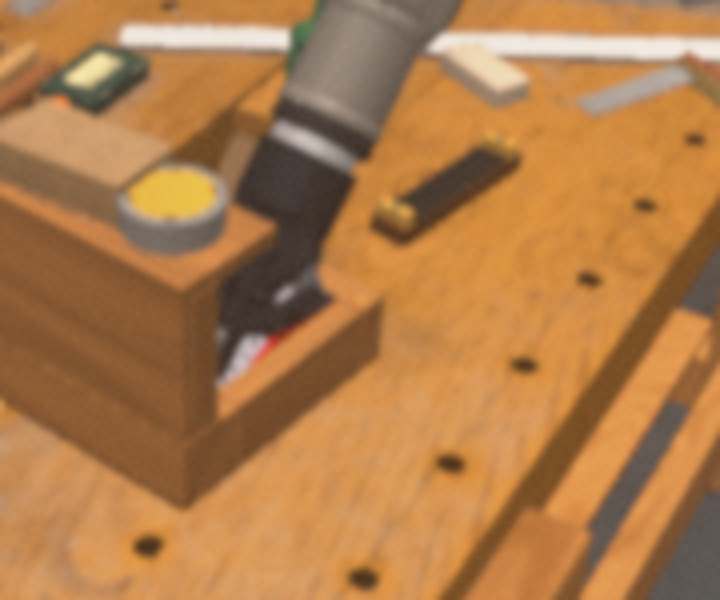

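The plate is mostly hidden behind the gripper. I'll press slightly further with a low force limit, then back out and look.

Run:
```python
from rig import r
from h import *
e,z=rot(CA,42,1);g=cad(.0362,.048,.0654)
print(r.move_straight(g-[0,0,.025],.03,f_stop=6),r.read_state()["position"]-g,r.read_state()["ft_force"])
r.move_straight(g,.08);r.move_straight(g-z*.16,.15)
print(r.read_state()["time"])
cv2.imwrite("pics/side3.png",r.snapshot("side")["img"]);b=r.snapshot("top");cv2.imwrite("pics/top3.png",b["img"])
a=cv2.imread("pics/side3.png")[160:310,210:390];a=cv2.resize(a,(720,600),interpolation=cv2.INTER_CUBIC);cv2.imwrite("pics/crop4.png",a)
```

```text
True [ 0.00071731  0.00120323 -0.02050748] [0.97543125 0.856721   3.72780809]
10.7583
```

View pics/crop4.png

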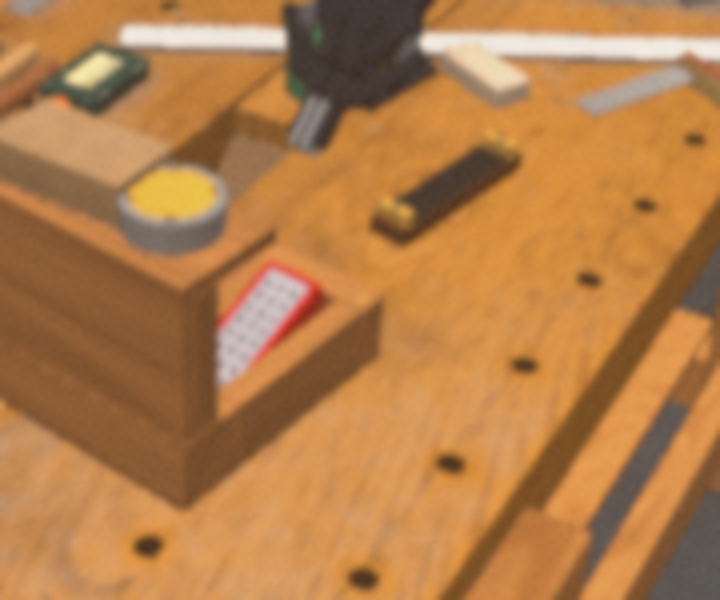

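The plate is tipped: its raised end's top corners are at crop (270,263) and (322,290). I'll check that against prediction and refine the holder from both views.

Run:
```python
from rig import r
from h import *
t=r.snapshot("side");k=8
for u in((277.5,225.8),(290.5,232.5)):
    w=onplane(t,u,.0836);print("corner caddy",np.dot(w[:2]-C0,CA),np.dot(w[:2]-C0,CB))
im=cv2.resize(t["img"],None,fx=k,fy=k,interpolation=cv2.INTER_CUBIC)
h=cv2.cvtColor(im,cv2.COLOR_BGR2HSV);m=((h[...,2]<95)).astype(np.uint8)
c=(blob(m,[v*k for v in(300,188,345,225)]).astype(float)+.5)/k-.5
R=cv2.minAreaRect(c.astype(np.float32));print("dark px",R[0],R[1],R[2],"pred",proj(t,hol(0,0,.018)))
b=((h[...,0]>19)&(h[...,0]<32)&(h[...,1]>150)&(h[...,2]>180)).astype(np.uint8)
for bx in((300,203,320,222),(328,190,345,204)):
    c=(blob(b,[v*k for v in bx])[:,0].astype(float)+.5)/k-.5;print("brass px",c.min(0),c.max(0),c.mean(0))
for x in(-.085,-.069,.069,.085): print(x,[proj(t,hol(x,y,z)).round(1).tolist() for y,z in((.016,.028),(-.016,.028),(-.019,0))])
cv2.imwrite("pics/crop5.png",cv2.resize(t["img"][180:230,290:350],(720,600),interpolation=cv2.INTER_CUBIC))
```

```text
corner caddy -0.061756888815096056 0.032369683274060104
corner caddy -0.06076170785694369 0.08129781579619323
dark px (321.3443298339844, 207.1301727294922) (8.84386157989502, 34.22844314575195) 55.445621490478516 pred [321.15502383 205.14291812]Traceback (most recent call last):
  File "<stdin>", line 12, in <module>
  File "h.py", line 10, in blob
    c,_=cv2.findContours(m,cv2.RETR_EXTERNAL,cv2.CHAIN_APPROX_NONE);return max(c,key=cv2.contourArea)
                                                                           ~~~^^^^^^^^^^^^^^^^^^^^^^^
ValueError: max() iterable argument is empty
```

Run:
```python
from rig import r
from h import *
t=r.snapshot("side");im=t["img"]
for n,p,u in(("back bottom",cad(.112,.096,0),(256.2,286.2)),("front top",cad(-.112,.096,.058),(305,235)),("red open corner+",cad(-.063,.072,.0836),(290.5,232.5)),("-",cad(-.063,.024,.0836),(277.5,225.8))): print(n,proj(t,p).round(1),u)
top=cv2.imread("pics/top0.png");s=r.snapshot("top")
for n,p in(("ft",cad(-.112,.096,.058)),("ft-",cad(-.112,-.096,.058)),("holder+",hol(.085,.019,.018)),("holder-",hol(-.085,-.019,.018))): print(n,((proj(s,p)-[200,165])*4.2).round(0))
for x in(-.085,-.069,.069,.085): print(x,[proj(t,hol(x,y,z)).round(1).tolist() for y,z in((.016,.028),(-.016,.028),(.019,0))])
st=r.read_state();print("TCP",st["position"],proj(t,st["position"]))
cv2.imwrite("pics/crop5.png",cv2.resize(im[180:240,270:350],(800,600),interpolation=cv2.INTER_CUBIC))
```

```text
back bottom [254.1 288.7] (256.2, 286.2)
front top [304.8 233.6] (305, 235)
red open corner+ [288.4 230.9] (290.5, 232.5)
- [275.6 224.5] (277.5, 225.8)
ft [373. 322.]
ft- [401. 105.]
holder+ [524. 265.]
holder- [717. 253.]
-0.085 [[339.4, 194.9], [331.9, 191.6], [339.3, 201.9]]
-0.069 [[336.8, 196.6], [329.3, 193.3], [336.7, 203.7]]
0.069 [[312.9, 212.7], [305.2, 209.1], [313.0, 220.1]]
0.085 [[309.9, 214.7], [302.2, 211.0], [310.1, 222.1]]
TCP [0.52729611 0.03778456 0.18387442] [284.63074591 197.34851905]
```

View pics/crop5.png

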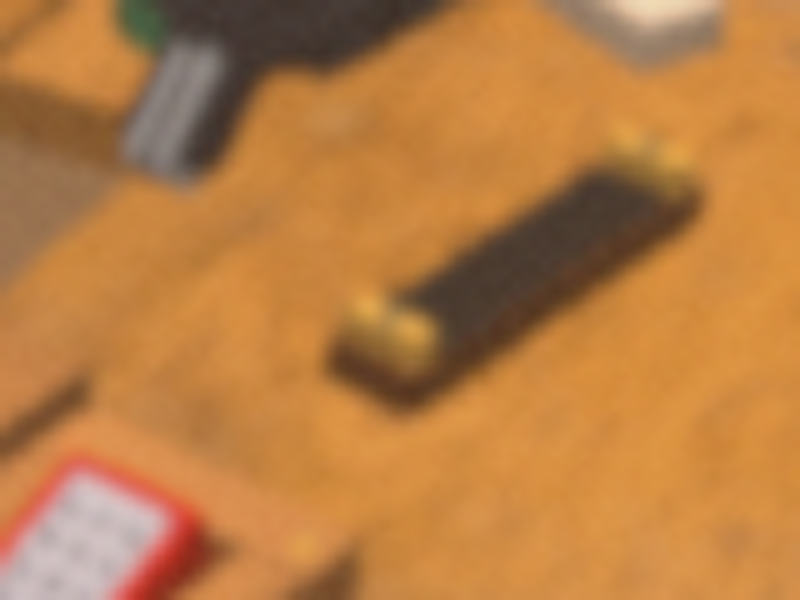

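The TCP check, predicted crop (146,173) against seen (160,175), shows the side camera is about 1 px off. The plate and holder residuals agree with each other. The plate has slid back about 5 mm. Next I'll grip its raised end with a vertical tool at low force, checking for side load.

Run:
```python
from rig import r
from h import *
d=rot(CA,0,1)[0];g=cad(-.064,.048,.057)
r.let_go()
r.move_ptp(g+[0,0,.10],d)
b=r.read_state();print(b["qpos"].round(0))
print(r.move_straight(g,.08,f_stop=6))
a=r.read_state();print(a["position"],g,a["ft_force"])
r.grab(20);c=r.read_state();f=c["ft_force"]-a["ft_force"];print(c["time"],c["grip_width"],c["grasp_force"],"df caddy",f[:2]@CA,f[:2]@CB,f[2])
cv2.imwrite("pics/crop6.png",cv2.resize(r.snapshot("side")["img"][160:310,210:390],(720,600),interpolation=cv2.INTER_CUBIC))
```

```text
[-38.  21.  34. 115. -16.  48.  -5.]
False
[0.5289454  0.04414506 0.05743706] [0.52857394 0.0440967  0.057     ] [ 0.42448355 -0.06867663  0.16549811]
14.4917 0.5585272902033941 26.41299158334732 df caddy 0.28629054435612766 1.0261910264835412 2.556331000146937
```

View pics/crop6.png

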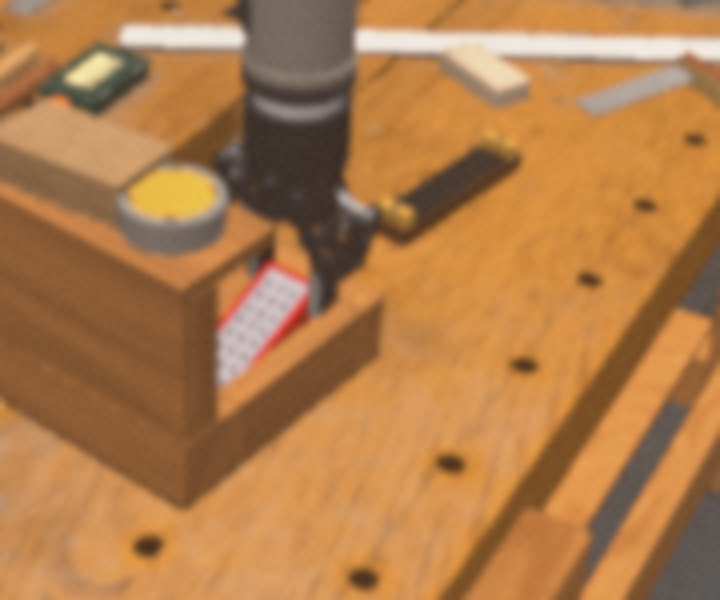

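Gripped at about 47.5 mm with only 1 N of side load. The fingers straddle the raised end at crop (265,265) and (318,290). Next: firm grip, lift 6 mm, then slide out along the plate's axis.

Run:
```python
from rig import r
from h import *
r.grab(80);p=r.read_state()["position"]
def show(n):
    s=r.read_state();f=s["ft_force"];print(n,s["time"],(f[:2]@CA).round(1),(f[:2]@CB).round(1),f[2].round(1),s["torque"].round(2),s["grip_width"].round(3),s["qpos"].round(0))
show("grip")
a=np.r_[CA,0]
print(r.move_straight(p+[0,0,.006],.03,f_stop=20));show("up6")
print(r.move_straight(p+[0,0,.006]-a*.06+[0,0,.04],.06,f_stop=20));show("slide")
print(r.move_straight(p-a*.13+[0,0,.15],.15));show("out")
t=r.snapshot("side");cv2.imwrite("pics/side7.png",t["img"])
cv2.imwrite("pics/crop7.png",cv2.resize(t["img"][130:280,240:420],(720,600),interpolation=cv2.INTER_CUBIC))
```

```text
Traceback (most recent call last):
AttributeError: 'float' object has no attribute 'round'
```

Run:
```python
from rig import r
from h import *
p=r.read_state()["position"]
def show(n):
    s=r.read_state();f=s["ft_force"];print(n,s["time"],np.round([f[:2]@CA,f[:2]@CB,f[2],s["grip_width"]],2),s["torque"].round(2),s["qpos"].round(0))
show("grip")
a=np.r_[CA,0]
print(r.move_straight(p+[0,0,.006],.03,f_stop=20));show("up6")
print(r.move_straight(p+[0,0,.006]-a*.06+[0,0,.04],.06,f_stop=20));show("slide")
print(r.move_straight(p-a*.13+[0,0,.15],.15));show("out")
t=r.snapshot("side");cv2.imwrite("pics/side7.png",t["img"])
cv2.imwrite("pics/crop7.png",cv2.resize(t["img"][130:280,240:420],(720,600),interpolation=cv2.INTER_CUBIC))
```

```text
grip 14.7583 [-1.46  0.68  4.64  0.54] [0.04 0.19 0.09] [-33.  30.  28. 118. -23.  37.   1.]
False
up6 15.1167 [-0.32  0.16 -2.78  0.54] [-0.16  0.   -0.07] [-34.  30.  28. 118. -23.  38.   1.]
False
slide 16.4667 [ 0.15 -0.46 -3.09  0.54] [-0.2   0.07 -0.02] [-30.  25.  31. 118. -19.  41.   5.]
False
out 17.45 [-0.13 -0.19 -2.84  0.54] [-0.15  0.   -0.01] [-28.  16.  37. 114. -12.  54.   6.]
```

View pics/crop7.png

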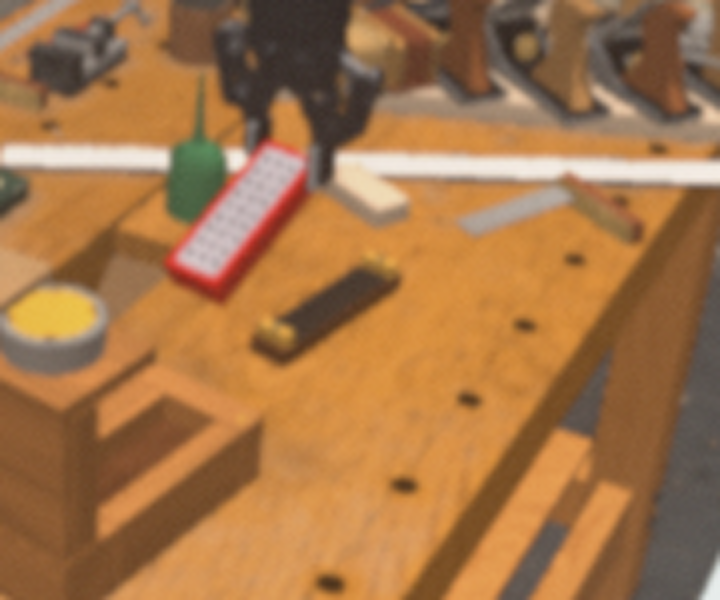

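The plate is held clear, steel face up, still tilted. The top-face corners in the crop are about (270,143), (312,172), (170,262) and (220,283). I'll check the tilt by projection.

```bash
cat >> h.py <<'E'
# plate in grip: open end's bottom edge relative to TCP, tool vertical: along axis EX, up EZ; tilt TH deg
EX,EZ,TH=-.009,.0027,24.
def plate_pt(tcp,ax,lean,x,y,z,ex=None,th=None):
    "world point of plate-frame (x,y,z) when the tool leans back by lean (flat when lean==TH)"
    ex=EX if ex is None else ex;th=np.radians(TH if th is None else th);l=np.radians(lean)
    u=x+.065;v=z;A=ex+u*np.cos(th)+v*np.sin(th);Z=EZ-u*np.sin(th)+v*np.cos(th)
    h,k=A*np.cos(l)-Z*np.sin(l),A*np.sin(l)+Z*np.cos(l)
    n=np.array([-ax[1],ax[0]]);p=np.array(tcp[:2])+ax*h+n*y;return np.array([p[0],p[1],tcp[2]+k])
E
python3 - <<'E'
from rig import r
from h import *
t=r.snapshot("side");tcp=r.read_state()["position"]
im=cv2.resize(t["img"],None,fx=8,fy=8,interpolation=cv2.INTER_CUBIC);m=cv2.morphologyEx(masks(im)["red"],cv2.MORPH_CLOSE,np.ones((41,41)))
c=(blob(m,[8*v for v in(270,155,325,210)]).astype(np.float32)+.5)/8-.5
hull=cv2.convexHull(c);q=cv2.approxPolyDP(hull,1.5,True)[:,0];print(q.round(1).tolist())
for ex,th in((-.009,24),(-.009,20),(-.009,28),(-.013,24)):
    print(ex,th,[proj(t,plate_pt(tcp,CA,0,x,y,z,ex,th)).round(1).tolist() for x,y,z in((-.065,.024,.024),(-.065,-.024,.024),(.065,-.024,.024),(.065,.024,.024),(.065,-.024,0),(.065,.024,0))])
print("tcp px",proj(t,tcp))
E
```

```text
[[316.20001220703125, 173.10000610351562], [316.79998779296875, 179.10000610351562], [296.20001220703125, 204.89999389648438], [282.70001220703125, 199.8000030517578], [280.3999938964844, 195.89999389648438], [282.20001220703125, 191.8000030517578]]
-0.009 24 [[318.1, 169.6], [304.7, 164.4], [278.7, 195.7], [292.1, 201.7], [280.7, 200.8], [293.9, 206.8]]
-0.009 20 [[318.4, 169.2], [305.0, 164.1], [278.4, 193.2], [291.8, 199.2], [280.0, 198.8], [293.3, 204.8]]
-0.009 28 [[317.7, 170.0], [304.3, 164.8], [279.2, 198.0], [292.5, 204.0], [281.5, 202.7], [294.7, 208.7]]
-0.013 24 [[318.8, 169.1], [305.5, 164.0], [279.6, 195.1], [293.0, 201.1], [281.6, 200.3], [294.8, 206.3]]
tcp px [310.91433113 174.31622928]
```

The tilt comes out at about 22–23°. Now to the holder: I'll hold the shelf end low, feel for the +x stop, back off 4 mm, then flatten and lower.

```bash
sed -i 's/TH=-.009,.0027,24./TH=-.009,.0027,22.5/' h.py
cat >> h.py <<'E'
def tcp_for(target,lean,x,z=0): return np.array(target)-plate_pt(np.zeros(3),HA,lean,x,0,z)
E
python3 - <<'E'
from rig import r
from h import *
L=TH-5.5;e=rot(HA,L,1)[0]
r.move_ptp(tcp_for(hol(.060,0,.12),L,.065),e);r.hold(.3)
r.move_straight(tcp_for(hol(.060,0,.040),L,.065),.08)
print(r.move_straight(tcp_for(hol(.060,0,.023),L,.065),.03,f_stop=3))
b=r.read_state();print("down",b["time"],b["ft_force"].round(1),b["torque"].round(2),b["position"],b["qpos"].round(0))
hit=r.move_straight(b["position"]+np.r_[HA*.022,0],.02,f_stop=3.5)
s=r.read_state();d=s["position"]-b["position"];print(hit,"slid",d[:2]@HA,s["time"],s["ft_force"].round(1),s["torque"].round(2))
cv2.imwrite("pics/side8.png",r.snapshot("side")["img"]);cv2.imwrite("pics/crop8.png",cv2.resize(r.snapshot("side")["img"][150:240,270:378],(720,600),interpolation=cv2.INTER_CUBIC))
E
```

```text
False
down 20.575 [ 0.3  0.4 -2.4] [-0.38  0.18  0.09] [ 0.51385694 -0.27876449  0.03551671] [ 11.  40.  28. 106. -43.  53.  55.]
True slid 0.00987097111739723 21.2083 [ 0.9 -0.8 -1.7] [-0.6  -0.21 -0.24]
```

View pics/crop8.png

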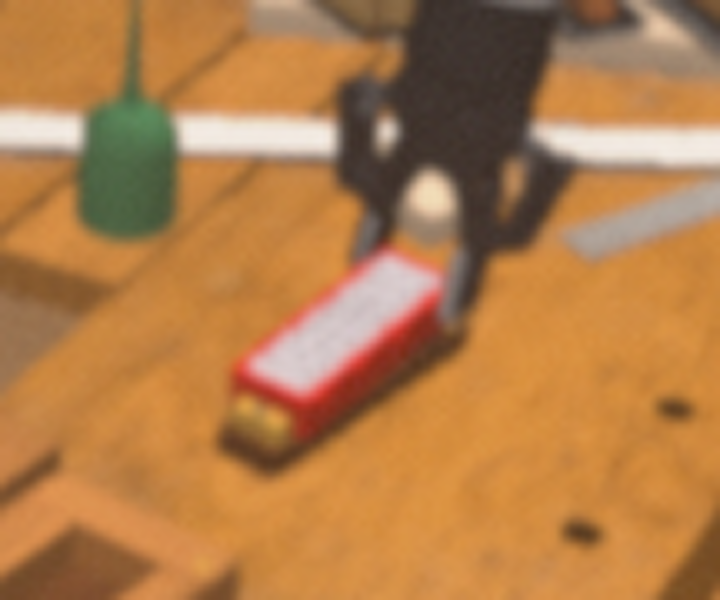

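The plate's low end is against the near brass stop (crop (265,420)). Contact came 9.9 mm along against 9 mm expected, so the estimate holds. Next: back off 4 mm, flatten, and lower to contact.

Run:
```python
from rig import r
from h import *
L=TH-5.5
p=r.read_state()["position"];r.move_straight(p-np.r_[HA*.0042,0],.02)
q=hol(.0655,0,.0225)
r.move_straight(tcp_for(q,TH,.065),.03,rot=rot(HA,TH,1)[0]);r.hold(.3)
b=r.read_state();print("flat",b["time"],b["ft_force"].round(1),b["torque"].round(2))
hit=r.move_straight(b["position"]-[0,0,.009],.012,f_stop=3)
s=r.read_state();print(hit,"dz",s["position"]-b["position"],"underside z",s["position"]-tcp_for([0,0,0],TH,0),s["ft_force"].round(1),s["torque"].round(2),s["time"])
cv2.imwrite("pics/crop9.png",cv2.resize(r.snapshot("side")["img"][150:240,270:378],(720,600),interpolation=cv2.INTER_CUBIC))
```

```text
flat 22.5 [-2.1 -1.9  0.6] [-0.41  0.35  0.23]
True dz [-9.84176934e-05 -4.69264366e-05 -1.59587264e-03] underside z [ 0.52504753 -0.21980814  0.02110714] [ 1.  -1.7  3.8] [ 0.27 -0.1  -0.11] 22.8333
```

View pics/crop9.png

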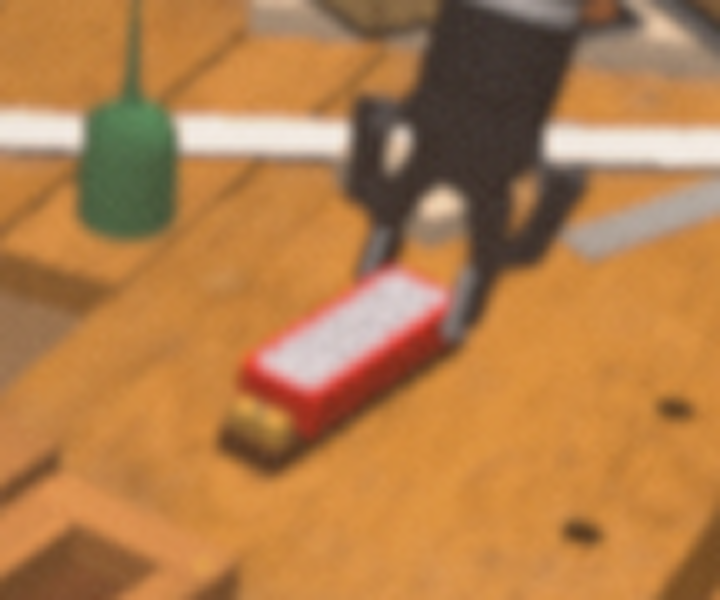

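Contact is at the shelf end first (moment change), so the true tilt is nearer 24° and the open end is still a few mm up. I'll rotate about the shelf end to finish flattening.

Run:
```python
from rig import r
from h import *
P=plate_pt(r.read_state()["position"],HA,TH,.065,0,0);P[2]+=.0005
for dl in(.7,1.4,2.1,2.8):
    hit=r.move_straight(tcp_for(P,TH+dl,.065),.01,rot=rot(HA,TH+dl,1)[0],f_stop=5);r.hold(.1)
    s=r.read_state();print(dl,hit,s["ft_force"].round(1),s["torque"].round(2),s["position"].round(4),s["time"])
    if hit:break
```

```text
0.7 False [ 0.3 -0.3  5.6] [ 0.43 -0.12 -0.05] [ 0.5151 -0.2742  0.0213] 23.2333
1.4 True [ 0.3 -1.   6.1] [-0.1   0.1  -0.03] [ 0.5152 -0.2741  0.0213] 23.5417
```

The moment has swung back to near zero with 6 N of support, so the plate is flat on the seat. I'll release, back off and check.

Run:
```python
from rig import r
from h import *
r.let_go();s=r.read_state();print(s["ft_force"].round(1))
e=s["ee_rot"];z=Ro.from_euler('xyz',e,degrees=True).as_matrix()[:,2]
r.move_straight(s["position"]-z*.12,.1)
p=r.read_state()["position"];r.move_ptp([.45,-.45,.40],e)
r.hold(.3);print(r.read_state()["time"])
S=r.snapshot("top");t=r.snapshot("side");k=8
for sn,bx,zz in((S,(320,205,385,245),.042),):
    im=cv2.resize(sn["img"],None,fx=k,fy=k,interpolation=cv2.INTER_CUBIC);m=cv2.morphologyEx(masks(im)["red"],cv2.MORPH_CLOSE,np.ones((25,25)))
    R=rect(sn,(blob(m,[v*k for v in bx]).astype(float)+.5)/k-.5,zz);print(R,"in holder",(R[0]-H0)@HA,(R[0]-H0)@[-HA[1],HA[0]])
a=cv2.resize(S["img"][170:260,240:390],(500,300),interpolation=cv2.INTER_CUBIC);b=cv2.resize(t["img"][180:240,280:360],(400,300),interpolation=cv2.INTER_CUBIC)
cv2.imwrite("pics/fin.png",np.vstack([a,np.pad(b,((0,0),(0,100),(0,0)))]))
```

```text
[ 0.2 -0.5 -0.7]
26.825
(array([ 0.5249, -0.2199]), array([0.1355, 0.0533], dtype=float32), np.float32(78.87)) in holder 7.989839985367463e-05 0.00011668866997621458
```

View pics/fin.png

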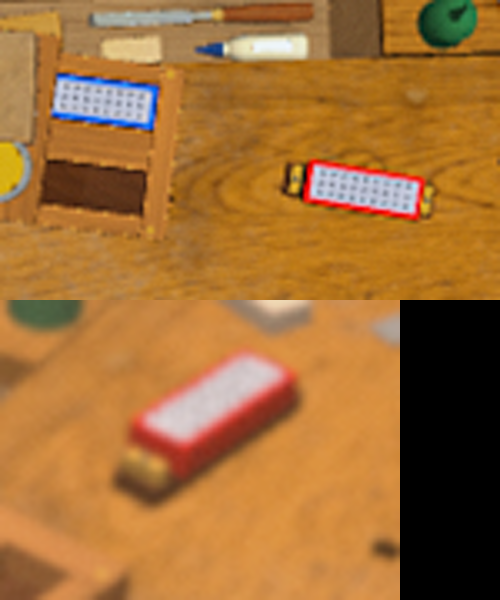

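Blue is in place. The red plate lies on the holder, measured at 0.1 mm lengthwise and 0.1 mm sideways. The right stop looks more covered than the left (about 1 px, explained by parallax), so I'll check flatness numerically in the side view before handing in.

Run:
```python
from rig import r
from h import *
t=r.snapshot("side")
im=cv2.resize(t["img"],None,fx=8,fy=8,interpolation=cv2.INTER_CUBIC);m=cv2.morphologyEx(masks(im)["red"],cv2.MORPH_CLOSE,np.ones((41,41)))
c=(blob(m,[8*v for v in(295,180,350,225)]).astype(np.float32)+.5)/8-.5
for eps in(.8,1.5): print(cv2.approxPolyDP(cv2.convexHull(c),eps,True)[:,0].round(1).tolist())
for n,dz in(("flat",0),("open end on stop",.010),("shelf end on stop",-.010)):
    print(n,[proj(t,hol(x,y,.018+z+(dz if dz*x<0 else 0)*np.sign(dz))).round(1).tolist() for x,y,z in((-.065,-.024,.024),(-.065,.024,.024),(-.065,.024,0),(.065,.024,0),(.065,-.024,.024),(.065,.024,.024))])
```

```text
[[338.3999938964844, 195.3000030517578], [337.6000061035156, 199.8000030517578], [316.70001220703125, 214.8000030517578], [314.29998779296875, 214.3000030517578], [305.6000061035156, 207.8000030517578], [305.3999938964844, 205.39999389648438], [306.79998779296875, 203.6999969482422], [337.29998779296875, 194.6999969482422]]
[[338.3999938964844, 195.3000030517578], [337.6000061035156, 199.8000030517578], [316.70001220703125, 214.8000030517578], [305.6000061035156, 207.8000030517578], [306.79998779296875, 203.6999969482422]]
flat [[327.1, 189.6], [338.4, 194.4], [337.8, 200.3], [315.3, 215.7], [304.3, 204.2], [315.8, 209.6]]
open end on stop [[327.4, 187.1], [338.7, 192.0], [338.0, 197.9], [315.3, 215.7], [304.3, 204.2], [315.8, 209.6]]
shelf end on stop [[327.1, 189.6], [338.4, 194.4], [337.8, 200.3], [315.5, 213.1], [304.5, 201.6], [316.0, 207.0]]
```

The corners match the flat prediction to within about 1.5 px; a plate resting on a stop would be 2.5 px off in row. Handing in.

```bash
python3 -c "
from rig import r
print(r.close_job(),r.read_state()['time'])"
```

```text
the job is handed in; nothing more can be done
the job is handed in; nothing more can be done
```

The red plate was tipped, lifted out and laid steel face up on the holder between the stops, measured flat and about 0.1 mm off centre; the blue plate stayed in its slot, and the job was handed in at about 27 s on the robot's clock (verdict not shown).

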